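# Pack the specimen vials for transport

### The arm

A 6-joint arm with a two-finger parallel gripper is mounted at the origin on the work surface. World frame = base frame: x ahead of the robot, y to its left, z up, the work surface at z = 0. Lengths are in m, angles in rad, forces in N, time in s.
With the tool pointing down it reaches from about 0.35 to 0.975 m from the base axis. Payload 7.1 kg.
Tool frame: the origin (TCP) lies on the centre line of the jaws, within the pads' length; the fingertips stand 19 mm ahead of it and the grasp point (between the pads) is the TCP; z points along the fingers, y is the line along which they close (so a half turn about z gives the same grasp; the last joint's range is limited). The gripper opens to 88 mm and grips with 3 to 60 N. Pads are 20 mm wide; open, the fingers measure 115 mm over their backs; the gripper's body (75 mm by 178 mm) begins 61 mm behind the grasp point.
Start: joints at [-1.21, 0.423, 1.63, -0, 1.089, -0.019], TCP at [0.232, -0.58, 0.242] pointing down, gripper open.
Joint ranges: [-3, 3], [-0.9, 2.11], [0.09, 2.58], [-1.31, 4.45], [0.11, 2.69], [-2.54, 2.54]. Speed limits (rad/s): [2.39, 2.39, 3.01, 3.14, 3.14, 3.14].

### API

Orientations are given as a rotation vector (axis times angle).
In Python, from bench import arm, imaging, models gives the robot as it stands.
- The arm moves only by the tool arm_command, never from a script. Its argument "series" is a list of rows, each a list of 7 numbers: the finger opening in cm, from 0 to 8.78, then the shift along the world's x, y, z in cm, then the turn, a rotation vector about the world's x, y, z in rad. In form: [[claw, x, y, z, wx, wy, wz], ...]. A call has 1 to 20 rows; each row shifts and turns the commanded pose from where the row before left it; what a row does not reach is not made up. A row lasts 1/10 s, in which the tool goes at most 50 mm and 8.59 degrees, less where a joint would pass 70% of its speed; a pose out of reach is approached as far as the arm can. A call is refused whole if a number of a shift passes 5 or a number of a turn 0.15, either way. A call with a gripper value outside its range is refused whole. The fingers move at their own pace and stop on an object; "squeeze" is the grip in N (left out, the last holds). Time passes only in rows, so rows that do not move let the fingers close. It gives the time, the measured TCP pose, the force, the opening and the grip force at its end, in the units of the state.
- arm.sense(): the state, without advancing time (a new reading comes with each control period).
- imaging.get_image(name): name is "scene" or "top"; returns (picture, depth): 480x640x3 uint8, blue, green, red; 480x640 float32, m along the optical axis (not along the pixel's ray), 0 where there is no reading.
- imaging.camera_info(name): a dict with "fx", "fy", "cx", "cy" (pixels), "rvec" (rotation vector, rad) and "tvec" (3), from world to camera coordinates, as OpenCV has them. Camera axes: x right, y down, z forward; pixel columns grow to the right and rows downward; lengths in m; the calibration is good to about 2 mm. A picture is of the moment at which its call begins. camera_info takes no time and is no camera call.
- arm.job_done(): hands the job in; it is judged then, once.
Trained networks look in the newest picture that a camera, given by its name, has taken for a name from the list of things; names that differ only in an ending like _2 or _b are one class to them, and where a whole thing is asked for, a point or a joint stands for the part that bears it (a point fixed in the world has none). Each returns a list of dicts, best first, with "conf" (0 to 1); they miss things now and then, are a little off and sometimes report something else, mostly with a low value. They report only what shows in the picture. A call takes as long as a camera call. They do not tell look-alikes from the thing itself.
- models.boxes_of(camera, query): "centre" ([column, row] in pixels, amid what is visible of it).
- models.tip_of(camera, query): "centre" ([column, row] in pixels: a listed point, or the origin of a listed thing).
The state is a dict: "time": time; "q": joint angles; "qvel": joint speeds; "tau": joint torques, N m; "ee_pos": TCP position; "orientation": TCP orientation; "force": force on the tool from outside, world axes, zero at the start; "wrist_torque": the same for the moment, N m; "gripper_width": opening from 0.0 (shut) to 1.0 (fully open); "gripper_force": force on a finger pad.
Only numpy, scipy, OpenCV 4.12 (cv2) and the standard library are available. Lean on these libraries where they do the work, as an engineer would, in place of code of your own. Each camera call takes 0.05 s, during which the arm holds its last target. There are 200 camera calls.

### The job

Lay every vial that is on the bench in the open wooden case, lying across it (parallel to its handle), then raise the case by its handle to about 35 degrees (never past 50), resting on its far edge, so that the vials roll to the hinge side, and lower it gently until it stands level again. Lay the blue packing block flat in the space left at the handle side of the case, swing the lid over and press it down until it snaps fully shut. Leave the jar, the pot and the slide box where they are.

Things in the scene. Friction and masses are not known exactly. Their poses are not given: they have to be found in the camera images.
- case: loose wooden case, 172 (x) x 188 (y) x 70 mm high, walls and floor 6 mm, 0.85 kg with lid. Origin: centre of underside; z up, x from handle side to hinge side, y along the handle. A rib 6 mm thick, 14 mm high along x at y = 0 parts the inside floor (160 x 176 mm) into two lanes 85 mm wide. Raised by its handle it pivots on its far bottom edge (x = +86 mm, z = 0)
- handle (a point): middle of the steel bar handle of the case, a round bar 12 mm thick and 110 mm long along the case's y, 45 mm out from the side at x = -86 mm, 50 mm above the underside; 39 mm clear gap between bar and case
- hinge (a point): middle of the lid's hinge line at the top of the case's far wall (case x = +86 mm, z = 70.5 mm), the hinge line runs along the case's y
- lid (a joint): lid angle in rad: 0 shut flat, 1.57 upright, 1.85 fully open, leaning away from the handle. Lid 172 x 188 x 8 mm, soft-closing: pushed past upright towards the handle it sinks by itself and rests ajar at about 0.07 on the spring catch; pressing its front edge down with about 10 N snaps it past the catch to 0
- lid_front (a point): point on the lid's outer (top when shut) face, 12 mm from its free front edge, half way across; 160 mm from the hinge
- vial1: loose eight-sided amber specimen vial with the red cap and a paper label, lying down, 70 mm long, 26 mm across flats, 60 g. Origin: its centre; x along its length, towards the cap. May be absent
- vial2: loose eight-sided amber specimen vial with the orange cap and a paper label, lying down, 70 mm long, 26 mm across flats, 60 g. Origin: its centre; x along its length, towards the cap. May be absent
- vial3: loose eight-sided amber specimen vial with the green cap and a paper label, lying down, 70 mm long, 26 mm across flats, 60 g. Origin: its centre; x along its length, towards the cap. May be absent
- vial4: loose eight-sided amber specimen vial with the yellow cap and a paper label, lying down, 70 mm long, 26 mm across flats, 60 g. Origin: its centre; x along its length, towards the cap. May be absent
- mat: thin blue bench mat, 300 x 260 x 1 mm, look only, on which the vials lie at the start. Origin: its centre
- block: loose blue packing block, 90 (x) x 164 (y) x 38 mm high, 160 g, with a white grip rib on top along y: 14 mm thick (x), 100 mm long, 22 mm high (top at 60 mm). A groove along x in its underside, 18 mm wide, 30 mm high, straddles the case's floor rib. Origin: centre of its underside; may go in either way round
- rib (a point): middle of the top of the packing block's white grip rib, 60 mm above the block's underside
- stain_jar: bystander: amber jar with black lid, 64 mm across, 85 mm high; origin: centre of its underside
- staining_pot: bystander: open glass pot, 72 mm across, 60 mm high; origin: centre of its underside
- slide_box: bystander: shut dark wooden slide box, 100 x 160 x 35 mm; origin: centre of its underside
There are look-alikes about, which are no part of the job. Leave any turquoise look-alike of the vial2 alone. What is shaped like the vial3 but turquoise is not meant.

How it is judged:
On the way, in this order (a step that is already met when the one before it is completed fails the run):
1. all vials lie in the case, which stands level (x of vial1 in the frame of case between -0.082 and 0.082 m and y of vial1 in the frame of case between -0.092 and 0.092 m and z of vial1 in the frame of case between 0 and 0.045 m and x of vial2 in the frame of case between -0.082 and 0.082 m and y of vial2 in the frame of case between -0.092 and 0.092 m and z of vial2 in the frame of case between 0 and 0.045 m and x of vial3 in the frame of case between -0.082 and 0.082 m and y of vial3 in the frame of case between -0.092 and 0.092 m and z of vial3 in the frame of case between 0 and 0.045 m and x of vial4 in the frame of case between -0.082 and 0.082 m and y of vial4 in the frame of case between -0.092 and 0.092 m and z of vial4 in the frame of case between 0 and 0.045 m and angle between case's own z axis and vertical below 0.05 rad), for 0.2 s.
2. the case is tilted, handle side up, to 28-42 degrees (angle between case's own z axis and vertical between 0.489 and 0.733 rad and angle between case's own y axis and vertical between 1.45 and 1.69 rad and angle between case's own x axis and vertical above 1.9 rad and x of vial1 in the frame of case between -0.082 and 0.082 m and y of vial1 in the frame of case between -0.092 and 0.092 m and z of vial1 in the frame of case between 0 and 0.045 m and x of vial2 in the frame of case between -0.082 and 0.082 m and y of vial2 in the frame of case between -0.092 and 0.092 m and z of vial2 in the frame of case between 0 and 0.045 m and x of vial3 in the frame of case between -0.082 and 0.082 m and y of vial3 in the frame of case between -0.092 and 0.092 m and z of vial3 in the frame of case between 0 and 0.045 m and x of vial4 in the frame of case between -0.082 and 0.082 m and y of vial4 in the frame of case between -0.092 and 0.092 m and z of vial4 in the frame of case between 0 and 0.045 m), for 0.4 s.
3. the case is level again with all vials gathered at the hinge side (all of step 1 and x of each of vial1, vial2, vial3, vial4 in the frame of case above 0.015 m), for 0.3 s.
4. the packing block lies flat in the handle side (all of step 3 and x of block in the frame of case between -0.06 and -0.01 m and y of block in the frame of case between -0.03 and 0.03 m and z of block in the frame of case between -0.002 and 0.016 m and angle between the z axis of block and the z axis of case, either way round below 0.1 rad), for 0.2 s.
5. the lid is snapped shut (value of joint lid below 0.03 rad), for 0.2 s.
At the end, for the whole second after the job is handed in: case level within 3 degrees and still; lid under 0.03 rad; every vial inside, centre over 15 mm to the hinge side of the case's middle; block flat on the floor at the handle side, centre 10 to 60 mm from the case's middle, within 30 mm sideways (all of step 4 and value of joint lid below 0.03 rad and linear speed of case below 0.02 m/s); the robot touches nothing.
It fails at once if a bystander is moved more than 3 cm (distance of any of stain_jar, staining_pot, slide_box from where it was at the start of the episode above 0.03 m).
It fails at once if the case is tilted past 50 degrees (angle between case's own z axis and vertical above 0.873 rad).
It fails at once if the case is dropped instead of lowered (turns faster than 4.5 rad/s) (angular speed of case above 4.5 rad/s).
Of vial1, vial2, vial3, vial4 only 2 to 4 are there at a start; the rules pass over those that are not, and their reading is None.
At some moment in a run one of vial1, vial2, vial3, vial4, block may be knocked a few centimetres aside while the robot is not near it.
It also fails if it takes over 210 s, if anything falls off the work surface, if the arm or the gripper's body presses on something with over 40 N, if the wrist force passes 120 N, or if a joint passes its speed limit or range.

## Working session

There is one attempt and no reset: what is moved stays moved. The work goes in short steps, Python scripts to look and compute and a tool call to move; the robot and the scene stay as the last step left them, time stands still between calls to the robot, and variables do not carry over. Pictures are saved under pics/ and viewed, at most 14 in all, crops included, and the job is handed in when it is done.

Besides the shell and the picture viewer there is one more tool, called as name(argument=value, ...) on one line, values as JSON. arm_command: Moves the arm, as the interface text tells. Its arguments: {"type":"object","properties":{"series":{"type":"array"},"squeeze":{"type":"number"}},"required":["series"]}

```bash
ls; mkdir -p pics; cat > h.py <<'E'
import numpy as np, cv2
from bench import arm, imaging, models
def cam(n):
    c=imaging.camera_info(n);R=cv2.Rodrigues(np.array(c["rvec"],float))[0];return c,R,np.array(c["tvec"],float).ravel()
def cloud(n,d):
    c,R,t=cam(n);v,u=np.mgrid[:480,:640]
    P=np.stack([(u-c["cx"])/c["fx"]*d,(v-c["cy"])/c["fy"]*d,d],-1)
    W=(P-t)@R; W[d==0]=np.nan; return W
def onplane(n,px,z):
    c,R,t=cam(n);r=R.T@np.array([(px[0]-c["cx"])/c["fx"],(px[1]-c["cy"])/c["fy"],1]);o=-R.T@t
    return o+r*(z-o[2])/r[2]
def snap(n,f=None):
    i,d=imaging.get_image(n)
    if f: cv2.imwrite("pics/"+f,i)
    return i,d,cloud(n,d)
E
python3 - <<'E'
from h import *
for n in("scene","top"):
    i,d,W=snap(n,n+"0.png");c,R,t=cam(n);print(n,-R.T@t,c["fx"])
    for q in["case","handle","hinge","lid_front","vial1","vial2","vial3","vial4","block","rib"]:
        r=[(np.round(x["centre"]).tolist(),round(x["conf"],2),np.round(W[int(x["centre"][1]),int(x["centre"][0])],3).tolist()) for x in models.tip_of(n,q)[:3]]
        print(q,r)
print(arm.sense())
E
```

```text
pics
scene [ 1.26348682 -0.45310972  0.83526514] 466.7508584822933
case [([368.0, 262.0], 0.94, [0.585, 0.062, 0.011])]
handle [([327.0, 224.0], 0.9, [0.452, 0.024, 0.058])]
hinge [([391.0, 257.0], 0.58, [0.677, 0.056, 0.104])]
lid_front [([415.0, 217.0], 0.87, [0.7, 0.091, 0.224])]
vial1 [([249.0, 305.0], 0.71, [0.576, -0.255, 0.023]), ([225.0, 272.0], 0.68, [0.446, -0.263, 0.023]), ([120.0, 343.0], 0.63, [0.532, -0.533, 0.026])]
vial2 [([249.0, 305.0], 0.71, [0.576, -0.255, 0.023]), ([225.0, 272.0], 0.68, [0.446, -0.263, 0.023]), ([120.0, 343.0], 0.63, [0.532, -0.533, 0.026])]
vial3 [([249.0, 305.0], 0.71, [0.576, -0.255, 0.023]), ([225.0, 272.0], 0.68, [0.446, -0.263, 0.023]), ([120.0, 343.0], 0.63, [0.532, -0.533, 0.026])]
vial4 [([249.0, 305.0], 0.71, [0.576, -0.255, 0.023]), ([225.0, 272.0], 0.68, [0.446, -0.263, 0.023]), ([120.0, 343.0], 0.63, [0.532, -0.533, 0.026])]
block [([427.0, 223.0], 0.64, [0.67, 0.16, 0.157])]
rib [([430.0, 206.0], 0.59, [0.693, 0.133, 0.232])]
top [ 0.37064869 -0.03307917  1.23937948] 480.8795221704472
case [([277.0, 232.0], 0.64, [0.568, 0.067, 0.00
[... 938 characters left out ...]
, 'q': array([-1.20997519e+00,  4.23089438e-01,  1.62991062e+00,  1.18629045e-05,
        1.08859199e+00, -1.89797917e-02]), 'qvel': array([-8.45390534e-05, -2.16030577e-04,  3.32302362e-04, -5.34235786e-05,
        4.31880538e-04, -1.97825057e-03]), 'tau': array([ 1.34927152e-03, -5.44590032e+01, -2.74046749e+01,  6.43478986e-02,
        1.67643040e-02, -3.66380812e-05]), 'ee_pos': array([ 0.23174144, -0.58042829,  0.24167748]), 'orientation': array([-3.08511680e+00, -5.93001925e-01, -1.64320487e-05]), 'force': array([ 2.38250071e-04, -2.55698856e-01,  5.21836186e-01]), 'wrist_torque': array([-0.01412529,  0.0441893 ,  0.03461001]), 'gripper_force': 0.0, 'gripper_width': 0.9966094555464361}
```

View pics/top0.png

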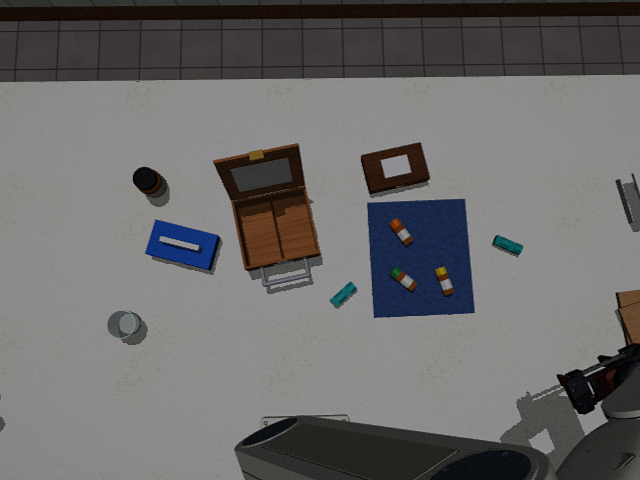

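View pics/scene0.png

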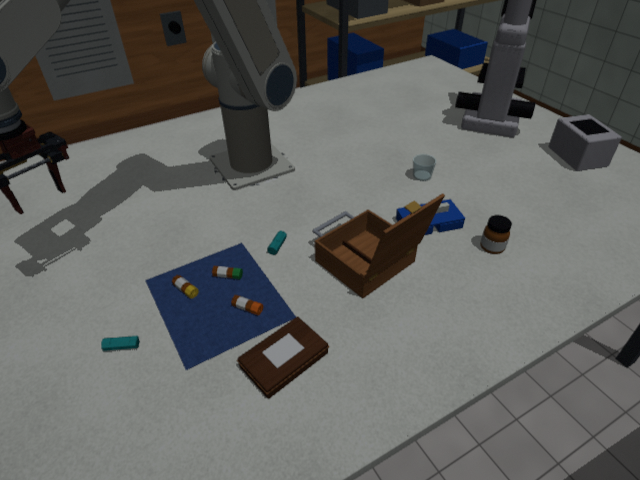

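The orange-capped (400,232), green-capped (403,279) and yellow-capped (445,281) vials lie on the mat. The turquoise look-alikes are at (343,294) and (507,245). The case is open at (277,230), the block is at (184,244), and I see no red cap. Next I'll confirm this with a crop and measure the poses.

```bash
cat >> h.py <<'E'
def blobs(i,W,lo,hi,zlo,zhi,mask=None,minpx=60):
    m=(W[...,0]>lo[0])&(W[...,0]<hi[0])&(W[...,1]>lo[1])&(W[...,1]<hi[1])&(W[...,2]>zlo)&(W[...,2]<zhi)
    if mask is not None: m&=mask
    k,l,s,c=cv2.connectedComponentsWithStats(m.astype(np.uint8))
    return [W[l==j] for j in range(1,k) if s[j,4]>=minpx],[i[l==j] for j in range(1,k) if s[j,4]>=minpx]
def rect(P):
    (cx,cy),(a,b),th=cv2.minAreaRect((P[:,:2]*1000).astype(np.float32))
    if a<b: a,b,th=b,a,th+90
    return np.round([cx,cy,a,b,(th+90)%180-90],1)   # long axis angle deg, mm
E
python3 - <<'E'
from h import *
i,d,W=snap("top");cv2.imwrite("pics/crop1.png",cv2.resize(i[210:320,320:540],None,fx=3.6,fy=3.6,interpolation=2))
I,D,V=snap("scene")
hs=cv2.cvtColor(i,cv2.COLOR_BGR2HSV); HS=cv2.cvtColor(I,cv2.COLOR_BGR2HSV)
for nm,im,w,h in(("top",i,W,hs),("scene",I,V,HS)):
    print(nm)
    B,C=blobs(im,w,(.35,-.6),(.68,-.08),.008,.06,(h[...,0]<85)|(h[...,1]<60),40)
    for b,c in zip(B,C): print("vial",rect(b),len(b),np.round(np.nanpercentile(b[:,2],[5,50,95]),3),c.mean(0).round())
    bl=(h[...,0]>100)&(h[...,0]<130)&(h[...,1]>120)
    B,C=blobs(im,w,(.4,.18),(.68,.42),.025,.05,bl,60)
    for b in B: print("block",rect(b),len(b),np.median(b[:,2]))
    B,C=blobs(im,w,(.4,.18),(.68,.42),.05,.075,None,30)
    for b in B: print("rib",rect(b),len(b),np.median(b[:,2]))
    B,C=blobs(im,w,(.4,-.1),(.68,.22),.062,.076,None,30)
    for b in B: print("rim",rect(b),len(b),np.median(b[:,2]))
    B,C=blobs(im,w,(.4,-.1),(.5,.15),.045,.06,None,20)
    for b in B: print("handle",rect(b),len(b),np.median(b[:,2]))
E
```

```text
top
vial [ 674.7 -214.1   74.6   13.5  -85.9] 135 [0.01  0.032 0.038] [ 8. 16. 30.]
vial [ 562.6 -256.4   69.4   26.4   33.7] 272 [0.015 0.024 0.029] [ 52.  72. 104.]
vial [ 440.7 -257.3   70.2   25.7   50.1] 283 [0.016 0.024 0.029] [58. 79. 79.]
vial [ 433.6 -361.8   69.8   27.1   18. ] 290 [0.014 0.024 0.029] [ 54.  84. 103.]
block [537.3 300.3 165.   89.5  74.6] 2085 0.038428716317490105
rib [672.5 381.9  51.8  13.8 -89.5] 79 0.05914382225174765
rib [537.5 300.2 100.3  14.3  74.6] 243 0.06035751816852102
rim [572.2  63.5 188.4 178.7 -78.8] 876 0.07005164953475415
handle [463.1  38.6 126.1  51.6 -78.7] 366 0.05474693341432544
scene
vial [ 446.5 -259.9   71.1   26.8   55.3] 297 [0.012 0.023 0.029] [55. 72. 67.]
vial [ 435.4 -362.6   74.3   27.7   19.6] 310 [0.011 0.024 0.029] [49. 78. 91.]
vial [ 565.  -258.1   71.4   28.9   38.6] 353 [0.011 0.024 0.029] [48. 65. 90.]
vial [ 678.  -201.2   48.2   11.9  -78.2] 58 [0.035 0.037 0.039] [43. 50. 61.]
block [576.3 339.4 129.2  69.9 -60.2] 448 0.0390826186961022
block [504.2 239.9  53.3  30.2 -14.2] 134 0.039025801131046756
rib [549.  335.   24.8  16.7  79.2] 47 0.05968518875756125
rim [573.7  63.1 192.1 179.  -79. ] 664 0.06977680832942024
handle [455.7  39.  120.3  34.6 -78. ] 225 0.05541411224565215
handle [486.5  75.6 130.5  25.2 -89.5] 171 0.05221958941950716
```

View pics/crop1.png

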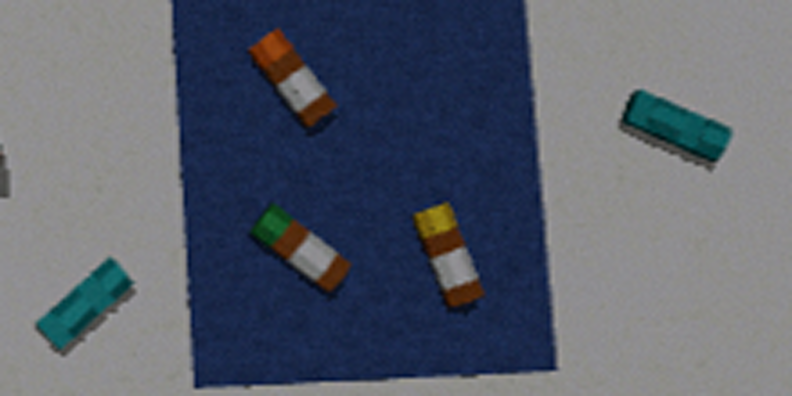

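The crop confirms vial2 (orange), vial3 (green) and vial4 (yellow) on the mat, and the two turquoise ones are decoys off the mat. Case centre is about (569, 63) mm, yawed 11.2°. I'll start with yellow.

arm_command(series=[[5, 3.3, 3.6, -2, 0, 0, -0.066], [5, 3.4, 3.7, -2, 0, 0, 0], [5, 3.4, 3.7, -2, 0, 0, 0], [5, 3.4, 3.7, -2, 0, 0, 0], [5, 3.4, 3.7, -2, 0, 0, 0], [5, 3.3, 3.5, -2, 0, 0, 0], [5, 0, 0, -3, 0, 0, 0], [5, 0, 0, -3, 0, 0, 0], [5, 0, 0, 0, 0, 0, 0], [5, 0, 0, 0, 0, 0, 0]], squeeze=15)

```text
time: 2.2
ee_pos: [0.4203, -0.3759, 0.0697]
orientation: [-3.102, -0.491, 0.001]
force: [-0.1, 0.3, 1.2]
gripper_width: 0.566
gripper_force: 0.0
```

arm_command(series=[[5, 1.4, 1.4, 0, 0, 0, 0], [5, 0, 0, -2.4, 0, 0, 0], [5, 0, 0, -2.4, 0, 0, 0], [5, 0, 0, 0, 0, 0, 0], [1, 0, 0, 0, 0, 0, 0], [1, 0, 0, 0, 0, 0, 0], [1, 0, 0, 0, 0, 0, 0], [1, 0, 0, 0, 0, 0, 0], [1, 0, 0, 0, 0, 0, 0]], squeeze=15)

```text
time: 3.1
ee_pos: [0.435, -0.3626, 0.0229]
orientation: [3.101, 0.491, 0.002]
force: [-1.5, -0.6, 7.6]
gripper_width: 0.292
gripper_force: 15.0
```

arm_command(series=[[1, 0, 0, 3.2, 0, 0, 0], [1, 0, 0, 3.2, 0, 0, 0], [1, 0, 0, 3.2, 0, 0, 0.132], [1, 0, 0, 3.2, 0, 0, 0.132], [1, 1.4, 3.8, 0, 0, 0, 0.132], [1, 1.4, 3.8, 0, 0, 0, 0.132], [1, 1.4, 3.8, 0, 0, 0, 0.132], [1, 1.4, 3.8, 0, 0, 0, 0.132], [1, 1.4, 3.8, 0, 0, 0, 0.132], [1, 1.4, 3.8, 0, 0, 0, 0.132], [1, 1.4, 3.8, 0, 0, 0, 0.132], [1, 1.4, 3.8, 0, 0, 0, 0.132], [1, 1.3, 3.8, 0, 0, 0, 0.132], [1, 1.3, 3.8, 0, 0, 0, 0], [1, 0, 0, 0, 0, 0, 0], [1, 0, 0, 0, 0, 0, 0], [1, 0, 0, 0, 0, 0, 0]])

```text
time: 4.8
ee_pos: [0.5719, 0.0173, 0.1496]
orientation: [-1.995, -2.426, 0.001]
force: [0.2, -0.2, -0.7]
gripper_width: 0.297
gripper_force: 15.0
```

```bash
python3 - <<'E'
from h import *
i,d,W=snap("scene","s1.png")
for n in("top","scene"):
    im,d,w=snap(n); h=cv2.cvtColor(im,cv2.COLOR_BGR2HSV)
    B,C=blobs(im,w,(.35,-.6),(.64,-.08),.008,.06,(h[...,0]<85)|(h[...,1]<60),40)
    for b in B: print("vial",rect(b),len(b))
    B,C=blobs(im,w,(.4,-.1),(.68,.22),.062,.076,None,30)
    for b in B: print("rim",rect(b),len(b))
E
```

```text
vial [ 562.1 -256.2   69.8   25.4   34.7] 279
vial [ 441.  -257.3   70.3   25.4   50.6] 283
rim [604.7 163.5  83.3  24.   -6.7] 111
vial [ 446.4 -259.9   71.3   27.6   59.2] 295
vial [ 564.8 -257.8   72.5   27.9   33.9] 356
rim [535.7 148.5  59.7  11.2   9.9] 81
rim [580.  -24.1 188.6  64.9  -8.4] 368
```

View pics/s1.png

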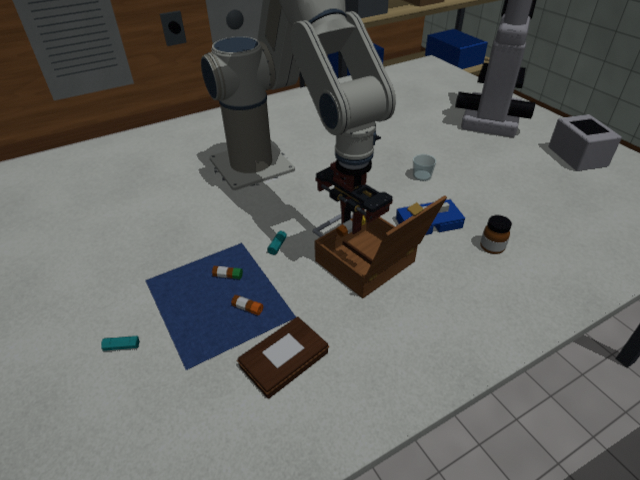

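The arm sits above the case at about (355,220) with the vial, and the other two vials haven't moved. Lowering it in now.

arm_command(series=[[1, 0, 0, -3, 0, 0, 0], [1, 0, 0, -3, 0, 0, 0], [1, 0, 0, -3, 0, 0, 0], [1, 0, 0, -2, 0, 0, 0], [1, 0, 0, -1.1, 0, 0, 0], [1, 0, 0, 0, 0, 0, 0], [1, 0, 0, 0, 0, 0, 0], [3.4, 0, 0, 0, 0, 0, 0], [3.4, 0, 0, 0, 0, 0, 0], [3.4, 0, 0, 0, 0, 0, 0]])

```text
time: 5.95
ee_pos: [0.5728, 0.0181, 0.0292]
orientation: [1.994, 2.426, 0.001]
force: [-0.5, -0.7, 1.4]
gripper_width: 0.386
gripper_force: 0.0
```

arm_command(series=[[3.4, 0, 0, 3, 0, 0, 0], [3.4, 0, 0, 3, 0, 0, 0], [3.4, 0, 0, 3, 0, 0, 0], [5, 0, 0, 3.1, 0, 0, 0], [5, -1.9, -3.9, 0, 0, 0, -0.126], [5, -1.9, -3.9, 0, 0, 0, -0.126], [5, -1.9, -3.9, 0, 0, 0, -0.126], [5, -1.9, -3.9, 0, 0, 0, -0.126], [5, -1.9, -3.9, 0, 0, 0, -0.126], [5, -1.9, -4, 0, 0, 0, -0.126], [5, -1.8, -4, 0, 0, 0, -0.127], [5, 0, 0, -3, 0, 0, 0], [5, 0, 0, -3, 0, 0, 0], [5, 0, 0, -2, 0, 0, 0], [5, 0, 0, 0, 0, 0, 0], [5, 0, 0, 0, 0, 0, 0]])

```text
time: 7.55
ee_pos: [0.4405, -0.2569, 0.0699]
orientation: [-2.84, -1.342, 0.0]
force: [-0.2, -0.2, 0.0]
gripper_width: 0.569
gripper_force: 0.0
```

arm_command(series=[[5, 0.1, 0, -2.4, 0, 0, 0], [5, 0, 0, -2.4, 0, 0, 0], [5, 0, 0, 0, 0, 0, 0], [1, 0, 0, 0, 0, 0, 0], [1, 0, 0, 0, 0, 0, 0], [1, 0, 0, 0, 0, 0, 0], [1, 0, 0, 0, 0, 0, 0], [1, 0, 0, 3.2, 0, 0, 0], [1, 0, 0, 3.2, 0, 0, 0], [1, 0, 0, 3.2, 0, 0, 0], [1, 0, 0, 3.2, 0, 0, 0], [1, 0, 0, 0, 0, 0, 0], [1, 0, 0, 0, 0, 0, 0]])

```text
time: 8.85
ee_pos: [0.4416, -0.257, 0.1502]
orientation: [2.839, 1.341, 0.002]
force: [-0.4, 0.0, -1.1]
gripper_width: 0.295
gripper_force: 15.0
```

arm_command(series=[[1, 1.2, 3.8, 0, 0, 0, 0.126], [1, 1.2, 3.8, 0, 0, 0, 0.126], [1, 1.2, 3.8, 0, 0, 0, 0.126], [1, 1.2, 3.8, 0, 0, 0, 0.126], [1, 1.3, 3.8, 0, 0, 0, 0.126], [1, 1.3, 3.8, 0, 0, 0, 0.126], [1, 1.3, 3.8, 0, 0, 0, 0.127], [1, 0, 0, 0, 0, 0, 0], [1, 0, 0, -3, 0, 0, 0], [1, 0, 0, -2, 0, 0, 0], [1, 0, 0, 0, 0, 0, 0], [1, 0, 0, 0, 0, 0, 0]])

```text
time: 10.05
ee_pos: [0.5274, 0.0085, 0.0987]
orientation: [-1.995, -2.424, 0.003]
force: [-0.1, 1.0, -0.3]
gripper_width: 0.295
gripper_force: 15.0
```

```bash
python3 - <<'E'
from h import *
ims=[]
for n,s in(("top",np.s_[150:290,190:350]),("scene",np.s_[170:310,280:440])):
    i,d,W=snap(n); ims.append(cv2.resize(i[s],None,fx=2.5,fy=2.5,interpolation=2))
    h=cv2.cvtColor(i,cv2.COLOR_BGR2HSV); w=W
    m=(h[...,0]>20)&(h[...,0]<34)&(h[...,1]>150)&(h[...,2]>60)
    B,C=blobs(i,w,(.45,-.1),(.68,.2),.005,.06,m,4)
    e=np.array([.981,.194]);f=np.array([-.194,.981]);c=np.array([.5689,.0629])
    for b in B: p=np.nanmean(b,0);print(n,"yellow cap case xy",(p[:2]-c)@e,(p[:2]-c)@f,p[2],len(b))
cv2.imwrite("pics/c2.png",np.hstack(ims))
E
```

```text
scene yellow cap case xy 0.000913998628294881 -0.01926792317625316 0.02735564107379442 73
```

View pics/c2.png

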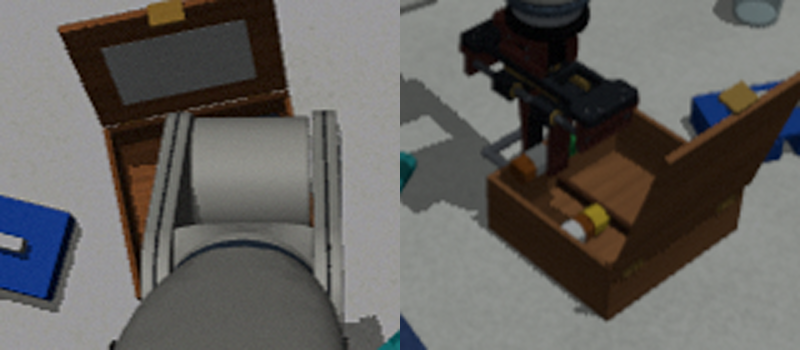

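The yellow vial lies in the near lane at about (590,220) in the crop, with its cap at case x≈0. The green vial is above the slot beside it. Lowering the green one.

arm_command(series=[[1, 0.1, 0, -2.5, 0, 0, 0], [1, 0, 0, -2.5, 0, 0, 0], [1, 0, 0, -1, 0, 0, 0], [1, 0, 0, -1, 0, 0, 0], [1, 0, 0, 0, 0, 0, 0], [1, 0, 0, 0, 0, 0, 0], [3.1, 0, 0, 0, 0, 0, 0], [3.1, 0, 0, 0, 0, 0, 0], [3.1, 0, 0, 0, 0, 0, 0]])

```text
time: 11.05
ee_pos: [0.5308, 0.0092, 0.0304]
orientation: [1.993, 2.425, 0.003]
force: [3.5, 2.0, 1.3]
gripper_width: 0.353
gripper_force: 2.0
```

arm_command(series=[[3.1, 0, 0, 3, 0, 0, 0], [3.1, 0, 0, 3, 0, 0, 0], [3.1, 0, 0, 3, 0, 0, 0], [3.1, 0, 0, 3.1, 0, 0, 0], [5, 0.4, -3.8, 0, 0, 0, -0.13], [5, 0.5, -3.8, 0, 0, 0, -0.13], [5, 0.5, -3.8, 0, 0, 0, -0.13], [5, 0.5, -3.8, 0, 0, 0, -0.13], [5, 0.5, -3.8, 0, 0, 0, -0.13], [5, 0.5, -3.8, 0, 0, 0, -0.13], [5, 0.5, -3.8, 0, 0, 0, -0.13], [5, 0, 0, -3, 0, 0, -0.13], [5, 0, 0, -3, 0, 0, -0.13], [5, 0, 0, -2, 0, 0, 0], [5, 0, 0, 0, 0, 0, 0], [5, 0, 0, 0, 0, 0, 0]])

```text
time: 12.65
ee_pos: [0.5631, -0.2568, 0.0707]
orientation: [-3.002, -0.923, 0.001]
force: [0.9, 0.1, 0.9]
gripper_width: 0.565
gripper_force: 0.0
```

```bash
python3 - <<'E'
from h import *
for n in("top","scene"):
    im,d,w=snap(n); h=cv2.cvtColor(im,cv2.COLOR_BGR2HSV)
    B,C=blobs(im,w,(.35,-.4),(.64,-.08),.008,.06,(h[...,0]<85)|(h[...,1]<60),40)
    for b in B: print("vial",rect(b),len(b))
    B,C=blobs(im,w,(.4,-.1),(.68,.22),.062,.076,None,30)
    for b in B: print("rim",rect(b),len(b))
E
```

```text
rim [570.9  63.2 188.1 178.3 -79.1] 845
vial [ 570.6 -265.7   71.4   46.2   35.9] 291
rim [572.8  63.4 192.7 178.8 -78.6] 647
```

arm_command(series=[[5, 0, 0, -2.4, 0, 0, 0], [5, 0, 0, -2.5, 0, 0, 0], [5, 0, 0, 0, 0, 0, 0], [1, 0, 0, 0, 0, 0, 0], [1, 0, 0, 0, 0, 0, 0], [1, 0, 0, 0, 0, 0, 0], [1, 0, 0, 0, 0, 0, 0], [1, 0, 0, 3.2, 0, 0, 0], [1, 0, 0, 3.2, 0, 0, 0], [1, 0, 0, 3.2, 0, 0, 0], [1, 0, 0, 3.3, 0, 0, 0], [1, 0, 0, 0, 0, 0, 0], [1, 0, 0, 0, 0, 0, 0]])

```text
time: 14.05
ee_pos: [0.5636, -0.257, 0.1514]
orientation: [3.002, 0.922, 0.002]
force: [0.2, -0.6, -0.8]
gripper_width: 0.294
gripper_force: 15.0
```

arm_command(series=[[1, -0.4, 4, 0, 0, 0, 0.13], [1, -0.4, 4, 0, 0, 0, 0.13], [1, -0.4, 4, 0, 0, 0, 0.13], [1, -0.4, 4, 0, 0, 0, 0.13], [1, -0.4, 4, 0, 0, 0, 0.13], [1, -0.4, 4, 0, 0, 0, 0.13], [1, -0.3, 4, 0, 0, 0, 0.13], [1, -0.3, 4, 0, 0, 0, 0.13], [1, -0.3, 3.9, 0, 0, 0, 0.13], [1, 0, 0, 0, 0, 0, 0], [1, 0, 0, -3, 0, 0, 0], [1, 0, 0, -2, 0, 0, 0], [1, 0, 0, 0, 0, 0, 0], [1, 0, 0, 0, 0, 0, 0]])

```text
time: 15.45
ee_pos: [0.5297, 0.1014, 0.0998]
orientation: [-1.995, -2.425, 0.003]
force: [0.0, 1.5, -0.1]
gripper_width: 0.296
gripper_force: 15.0
```

arm_command(series=[[1, 0.1, 0, -2.5, 0, 0, 0], [1, 0, 0, -2.5, 0, 0, 0], [1, 0, 0, -1, 0, 0, 0], [1, 0, 0, -1, 0, 0, 0], [1, 0, 0, 0, 0, 0, 0], [1, 0, 0, 0, 0, 0, 0], [4, 0, 0, 0, 0, 0, 0], [4, 0, 0, 0, 0, 0, 0], [4, 0, 0, 0, 0, 0, 0], [4, 0, 0, 3, 0, 0, 0], [4, 0, 0, 4, 0, 0, 0], [4, 0, 0, 4, 0, 0, 0], [4, -3, -2.1, 3, 0, 0, 0], [4, -3, -2.2, 3, 0, 0, 0], [4, -3.2, -2.1, 0, 0, 0, 0], [4, -4, -1, 0, 0, 0, 0], [4, -4, 0, 0, 0, 0, 0], [4, 0, 0, 0, 0, 0, 0], [4, 0, 0, 0, 0, 0, 0]])

```text
time: 17.35
ee_pos: [0.3594, 0.0281, 0.2011]
orientation: [1.994, 2.426, 0.002]
force: [0.6, 0.7, 0.8]
gripper_width: 0.458
gripper_force: 0.0
```

```bash
python3 - <<'E'
from h import *
ims=[]
for n,s in(("top",np.s_[150:300,190:350]),("scene",np.s_[170:320,280:440])):
    im,d,w=snap(n); ims.append(cv2.resize(im[s],None,fx=2.5,fy=2.5,interpolation=2))
    B,C=blobs(im,w,(.4,-.1),(.68,.22),.062,.076,None,30)
    for b in B: print(n,"rim",rect(b),len(b))
    B,C=blobs(im,w,(.4,-.04),(.52,.12),.044,.061,None,15)
    for b in B: print("handle",rect(b),len(b),np.median(b[:,2]))
    hp=models.tip_of(n,"handle")[:1]; print(hp, [onplane(n,x["centre"],.056).round(4) for x in hp])
cv2.imwrite("pics/c3.png",np.hstack(ims))
E
```

```text
top rim [571.1  63.3 188.2 178.8 -79.2] 869
handle [469.    3.7  51.3  41.6  11.1] 149 0.0548702026283905
handle [467.9 102.4  16.7  15.8 -80.9] 31 0.0549494539542745
[{'centre': [285.0, 282.7], 'conf': 0.75}] [array([0.434 , 0.0414, 0.056 ])]
scene rim [573.1  63.3 191.  179.7 -78.8] 644
handle [455.9  39.2 120.1  35.6 -79.8] 223 0.05576660264303869
handle [493.   46.3 147.5   5.7 -78.9] 207 0.052908487257992555
[{'centre': [326.6, 223.1], 'conf': 0.7}] [array([0.45 , 0.024, 0.056])]
```

View pics/c3.png

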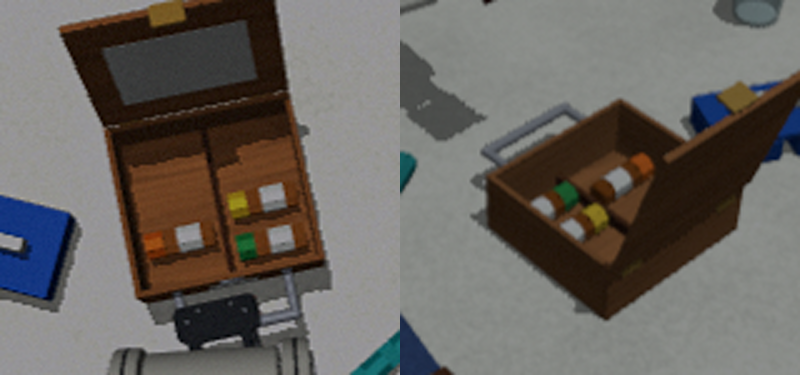

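All three vials lie across the case: yellow at (255,200), green at (262,242) and orange at (172,242) in the left crop. The case hasn't shifted. Going for the handle.

arm_command(series=[[4, 4, 0.5, 0, 0, 0, 0], [4, 4, 0.4, 0, 0, 0, 0], [4, 0, 0, -4, 0, 0, 0], [4, 0, 0, -4, 0, 0, 0], [4, 0, 0, -4, 0, 0, 0], [4, 0, 0, -2, 0, 0, 0], [4, 0, 0, -0.9, 0, 0, 0], [4, 0, 0, 0, 0, 0, 0], [4, 0, 0, 0, 0, 0, 0], [0.5, 0, 0, 0, 0, 0, 0], [0.5, 0, 0, 0, 0, 0, 0], [0.5, 0, 0, 0, 0, 0, 0], [0.5, 0, 0, 0, 0, 0, 0], [0.5, 0, 0, 0, 0, 0, 0], [0.5, 0, 0, 0, 0, 0, 0]], squeeze=35)

```text
time: 19.05
ee_pos: [0.4413, 0.0372, 0.0523]
orientation: [1.993, 2.425, 0.004]
force: [5.7, 1.6, 6.4]
gripper_width: 0.128
gripper_force: 35.0
```

arm_command(series=[[0.5, 0.13, 0.03, 0.47, 0, 0, 0], [0.5, 0.13, 0.03, 0.47, 0, 0, 0], [0.5, 0.13, 0.02, 0.47, 0, 0, 0], [0.5, 0.13, 0.02, 0.46, 0, 0, 0], [0.5, 0.17, 0.03, 0.46, 0, 0, 0], [0.5, 0.17, 0.03, 0.46, 0, 0, 0], [0.5, 0.17, 0.03, 0.45, 0, 0, 0], [0.5, 0.17, 0.04, 0.45, 0, 0, 0], [0.5, 0.2, 0.04, 0.44, 0, 0, 0], [0.5, 0.2, 0.04, 0.44, 0, 0, 0], [0.5, 0.2, 0.04, 0.44, 0, 0, 0], [0.5, 0.2, 0.04, 0.44, 0, 0, 0], [0.5, 0.24, 0.05, 0.42, 0, 0, 0], [0.5, 0.24, 0.05, 0.42, 0, 0, 0], [0.5, 0.24, 0.05, 0.42, 0, 0, 0], [0.5, 0.25, 0.05, 0.42, 0, 0, 0], [0.5, 0, 0, 0, 0, 0, 0]])

```text
time: 20.75
ee_pos: [0.4687, 0.0429, 0.1234]
orientation: [-1.994, -2.427, 0.001]
force: [-4.1, -1.8, -2.1]
gripper_width: 0.125
gripper_force: 35.0
```

```bash
python3 - <<'E'
from h import *
i,d,W=snap("scene");cv2.imwrite("pics/c4.png",cv2.resize(i[130:330,240:460],None,fx=2.8,fy=2.8,interpolation=2))
print(arm.sense()["ee_pos"],arm.sense()["gripper_width"])
E
```

```text
[0.46849915 0.04286774 0.12319513] 0.12579506367189894
```

View pics/c4.png

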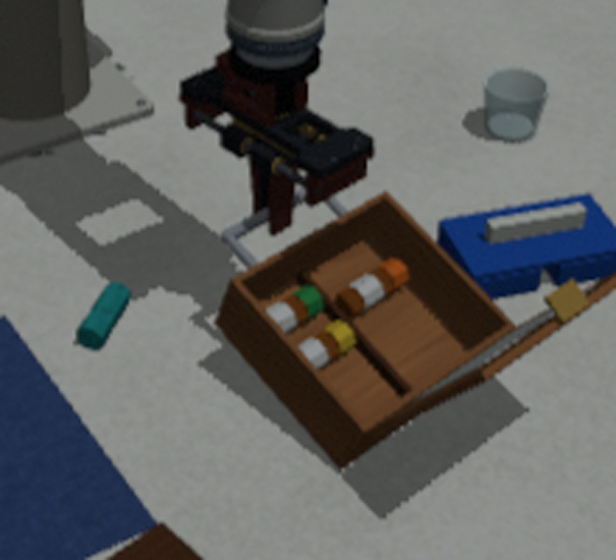

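The case is at about 20°, pivoting cleanly on its far edge, and the vials have not rolled yet. Continuing to 35°.

arm_command(series=[[0.5, 0.27, 0.05, 0.4, 0, 0, 0], [0.5, 0.28, 0.05, 0.4, 0, 0, 0], [0.5, 0.28, 0.06, 0.4, 0, 0, 0], [0.5, 0.28, 0.06, 0.39, 0, 0, 0], [0.5, 0.31, 0.06, 0.37, 0, 0, 0], [0.5, 0.31, 0.06, 0.37, 0, 0, 0], [0.5, 0.31, 0.06, 0.37, 0, 0, 0], [0.5, 0.31, 0.06, 0.37, 0, 0, 0], [0.5, 0.34, 0.07, 0.34, 0, 0, 0], [0.5, 0.34, 0.07, 0.34, 0, 0, 0], [0.5, 0.34, 0.07, 0.34, 0, 0, 0], [0.5, 0.34, 0.07, 0.35, 0, 0, 0], [0.5, 0, 0, 0, 0, 0, 0], [0.5, 0, 0, 0, 0, 0, 0], [0.5, 0, 0, 0, 0, 0, 0], [0.5, 0, 0, 0, 0, 0, 0], [0.5, 0, 0, 0, 0, 0, 0], [0.5, 0, 0, 0, 0, 0, 0]])

```text
time: 22.6
ee_pos: [0.5048, 0.05, 0.1679]
orientation: [-1.993, -2.426, 0.004]
force: [-10.1, -2.8, 7.2]
gripper_width: 0.123
gripper_force: 35.0
```

```bash
python3 - <<'E'
from h import *
i,d,W=snap("scene");cv2.imwrite("pics/c5.png",cv2.resize(i[130:330,240:460],None,fx=2.8,fy=2.8,interpolation=2))
# floor plane of case -> tilt
m=cv2.cvtColor(i,cv2.COLOR_BGR2HSV);
for y0,y1,x0,x1 in((222,240,372,392),):
    P=W[y0:y1,x0:x1].reshape(-1,3);P=P[~np.isnan(P[:,0])];c=P.mean(0);n=np.linalg.svd(P-c)[2][2];print(n,np.degrees(np.arccos(abs(n[2]))),c)
E
```

```text
[0.56198667 0.07602717 0.82364486] 34.54865946693699 [0.55801283 0.12156355 0.06684789]
```

View pics/c5.png

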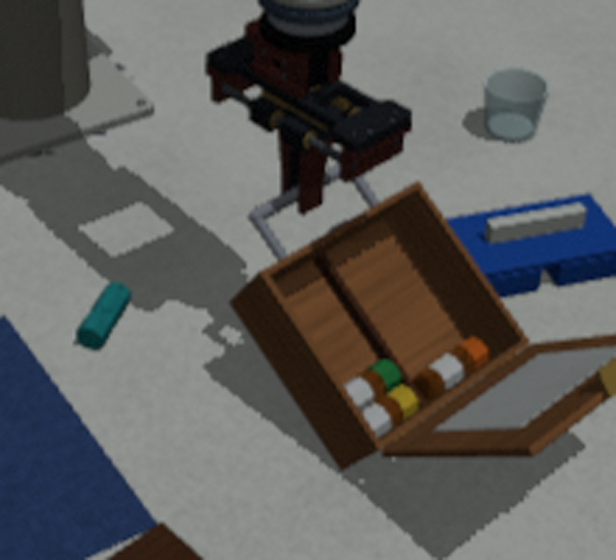

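The tilt measures 34.5° and all three vials are at the hinge wall, at about (370,385), (390,410) and (450,370). Lowering along the same arc.

arm_command(series=[[0.5, -0.34, -0.07, -0.34, 0, 0, 0], [0.5, -0.34, -0.07, -0.34, 0, 0, 0], [0.5, -0.34, -0.07, -0.34, 0, 0, 0], [0.5, -0.34, -0.07, -0.35, 0, 0, 0], [0.5, -0.31, -0.06, -0.37, 0, 0, 0], [0.5, -0.31, -0.06, -0.37, 0, 0, 0], [0.5, -0.31, -0.06, -0.37, 0, 0, 0], [0.5, -0.31, -0.06, -0.37, 0, 0, 0], [0.5, -0.27, -0.05, -0.4, 0, 0, 0], [0.5, -0.28, -0.05, -0.4, 0, 0, 0], [0.5, -0.28, -0.06, -0.4, 0, 0, 0], [0.5, -0.28, -0.06, -0.39, 0, 0, 0], [0.5, -0.24, -0.05, -0.42, 0, 0, 0], [0.5, -0.24, -0.05, -0.42, 0, 0, 0], [0.5, -0.24, -0.05, -0.42, 0, 0, 0], [0.5, -0.25, -0.05, -0.42, 0, 0, 0]])

```text
time: 24.25
ee_pos: [0.46, 0.0412, 0.1064]
orientation: [1.994, 2.426, 0.002]
force: [-3.8, 0.4, -1.3]
gripper_width: 0.121
gripper_force: 35.0
```

arm_command(series=[[0.5, -0.2, -0.04, -0.44, 0, 0, 0], [0.5, -0.2, -0.04, -0.44, 0, 0, 0], [0.5, -0.2, -0.04, -0.44, 0, 0, 0], [0.5, -0.2, -0.04, -0.44, 0, 0, 0], [0.5, -0.17, -0.03, -0.46, 0, 0, 0], [0.5, -0.17, -0.03, -0.46, 0, 0, 0], [0.5, -0.17, -0.03, -0.45, 0, 0, 0], [0.5, -0.17, -0.04, -0.45, 0, 0, 0], [0.5, -0.13, -0.03, -0.47, 0, 0, 0], [0.5, -0.13, -0.03, -0.47, 0, 0, 0], [0.5, -0.13, -0.02, -0.47, 0, 0, 0], [0.5, -0.13, -0.02, -0.4, 0, 0, 0], [0.5, 0, 0, 0, 0, 0, 0], [0.5, 0, 0, 0, 0, 0, 0]])

```text
time: 25.65
ee_pos: [0.4405, 0.0372, 0.0532]
orientation: [1.993, 2.426, 0.002]
force: [1.6, 2.1, 18.5]
gripper_width: 0.126
gripper_force: 35.0
```

arm_command(series=[[0.5, 0, 0, 0.1, 0, 0, 0], [2, 0, 0, 0, 0, 0, 0], [4, 0, 0, 0, 0, 0, 0], [4, 0, 0, 0, 0, 0, 0], [4, 0, 0, 0, 0, 0, 0], [4, 0, 0, 2, 0, 0, 0], [4, 0, 0, 3, 0, 0, 0], [4, 0, 0, 4, 0, 0, 0], [4, -3, 1, 3, 0, 0, 0], [4, -3, 2, 3, 0, 0, -0.1], [4, -2, 4, 0, 0, 0, -0.12], [4, 0, 4, 0, 0, 0, -0.12], [4, 0, 4, 0, 0, 0, -0.12], [4, 0, 4, 0, 0, 0, 0], [4, 0, 0, 0, 0, 0, 0], [4, 0, 0, 0, 0, 0, 0]])

```text
time: 27.25
ee_pos: [0.36, 0.2249, 0.2028]
orientation: [2.486, 1.921, -0.002]
force: [-0.1, 0.3, 0.0]
gripper_width: 0.453
gripper_force: 0.0
```

```bash
cat > m.py <<'E'
from h import *
import sys
ims=[]
for n,s in(("top",np.s_[150:300,190:350]),("scene",np.s_[170:320,280:440])):
    im,d,w=snap(n); ims.append(cv2.resize(im[s],None,fx=2.5,fy=2.5,interpolation=2))
    h=cv2.cvtColor(im,cv2.COLOR_BGR2HSV)
    bl=(h[...,0]>100)&(h[...,0]<130)&(h[...,1]>120)
    for nm,a in(("block",((.4,.18),(.7,.42),.025,.05,bl,60)),("rib",((.4,.18),(.64,.37),.05,.075,None,30)),("rim",((.4,-.1),(.68,.22),.062,.076,None,30))):
        for b in blobs(im,w,*a)[0]: print(n,nm,rect(b),len(b))
cv2.imwrite("pics/"+sys.argv[1],np.hstack(ims))
E
python3 m.py c6.png
```

```text
top block [537.4 300.4 165.3  89.7  74.7] 2079
top rib [537.5 300.2  98.8  14.3  74.7] 241
top rim [569.5  63.  188.3 179.7 -79.1] 879
scene block [549.1 328.9 103.9  90.3  72.9] 458
scene block [502.8 239.2  46.2  30.1 -16. ] 120
scene rib [551.7 335.1  31.3  15.8 -75.6] 56
scene rim [572.3  62.7 192.6 183.  -79.5] 650
```

View pics/c6.png

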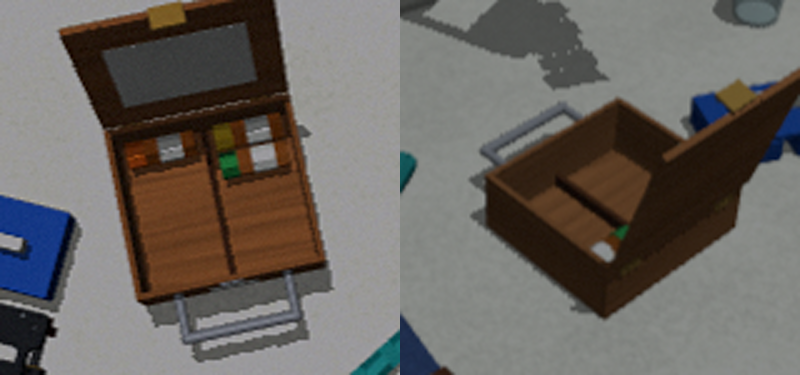

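The case is level again with the vials gathered at the hinge side: orange (160,150), yellow (245,135) and green (250,165) in the left crop. The block hasn't moved. Measuring the case more precisely before the fit.

```bash
python3 - <<'E'
from h import *
im,d,w=snap("top");h=cv2.cvtColor(im,cv2.COLOR_BGR2HSV)
P=blobs(im,w,(.4,-.1),(.68,.22),.064,.076,None,30)[0]; P=max(P,key=len)[:,:2]*1000
c0=np.array([566.,62.5])
for a in(10.5,11,11.5):
    t=np.radians(a);R=np.array([[np.cos(t),np.sin(t)],[-np.sin(t),np.cos(t)]])
    Q=(P-c0)@R.T; print(a,np.percentile(Q,[0.3,99.7],axis=0).round(1).tolist())
    # straightness of handle-side rim outer edge and side rims
    e=Q[(Q[:,0]<-78)];l=Q[(Q[:,1]<-86)&(Q[:,0]<70)];r=Q[(Q[:,1]>86)&(Q[:,0]<70)]
    print(" slopes",np.degrees(np.arctan(np.polyfit(e[:,1],e[:,0],1)[0])).round(2),[np.degrees(np.arctan(np.polyfit(k[:,0],k[:,1],1)[0])).round(2) for k in(l,r)],"mids",e[:,0].mean().round(1),l[:,1].mean().round(1),r[:,1].mean().round(1))
t=np.radians(11);R=np.array([[np.cos(t),np.sin(t)],[-np.sin(t),np.cos(t)]])
X=w.reshape(-1,3);Q=(X[:,:2]*1000-c0)@R.T;z=X[:,2]*1000
m=(abs(Q[:,1])<50)&(Q[:,0]<-112)&(Q[:,0]>-150)&(z>48)&(z<62);print("bar",np.percentile(Q[m,0],[2,50,98]),m.sum())
for lo,hi in((-80,-10),(10,80)):
    m=(Q[:,1]>lo)&(Q[:,1]<hi)&(abs(Q[:,0])<78)&(z>20)&(z<45);print("vials",np.percentile(Q[m],[1,99],axis=0).round(),np.percentile(z[m],[5,95]).round(),m.sum())
E
```

```text
10.5 [[-85.0, -94.4], [92.3, 94.0]]
 slopes -0.21 [np.float64(0.27), np.float64(0.54)] mids -81.1 -91.2 90.2
11 [[-85.0, -94.2], [92.2, 93.8]]
 slopes 0.07 [np.float64(-0.16), np.float64(0.09)] mids -81.0 -91.1 90.3
11.5 [[-85.0, -94.6], [92.1, 94.0]]
 slopes 0.25 [np.float64(-0.61), np.float64(-0.4)] mids -81.0 -91.1 90.4
bar [-133.92316522 -128.42435028 -122.46339182] 198
vials [[ 27. -79.]
 [ 77. -12.]] [23. 35.] 508
vials [[56. 11.]
 [77. 79.]] [23. 36.] 238
```

arm_command(series=[[4, 3.5, 1.5, 0, 0, 0, -0.013], [4, 3.5, 1.5, 0, 0, 0, 0], [4, 3.5, 1.5, 0, 0, 0, 0], [4, 3.6, 1.5, 0, 0, 0, 0], [4, 3.6, 1.5, 0, 0, 0, 0], [4, 0, 0, -4, 0, 0, 0], [4, 0, 0, -4, 0, 0, 0], [4, 0, 0, -2, 0, 0, 0], [4, 0, 0, 0, 0, 0, 0], [4, 0, 0, 0, 0, 0, 0]], squeeze=30)

```text
time: 28.4
ee_pos: [0.538, 0.2987, 0.1034]
orientation: [-2.502, -1.899, 0.001]
force: [-0.7, -0.3, 1.1]
gripper_width: 0.453
gripper_force: 0.0
```

arm_command(series=[[4, 0, 0.1, -2.5, 0, 0, 0], [4, 0, 0, -1.8, 0, 0, 0], [4, 0, 0, 0, 0, 0, 0], [4, 0, 0, 0, 0, 0, 0], [0.5, 0, 0, 0, 0, 0, 0], [0.5, 0, 0, 0, 0, 0, 0], [0.5, 0, 0, 0, 0, 0, 0], [0.5, 0, 0, 0, 0, 0, 0], [0.5, 0, 0, 0, 0, 0, 0], [0.5, 0, 0, 0, 0, 0, 0]])

```text
time: 29.4
ee_pos: [0.538, 0.3009, 0.0608]
orientation: [2.501, 1.901, 0.001]
force: [-1.7, -0.4, 6.4]
gripper_width: 0.159
gripper_force: 30.0
```

arm_command(series=[[0.5, 0, 0, 3, 0, 0, 0], [0.5, 0, 0, 3.5, 0, 0, 0], [0.5, 0, 0, 3.5, 0, 0, 0], [0.5, 0, 0, 3, 0, 0, 0], [0.5, 0, -3.5, 0, 0, 0, 0.066], [0.5, 0, -3.5, 0, 0, 0, 0.066], [0.5, 0, -3.5, 0, 0, 0, 0.066], [0.5, 0, -3.5, 0, 0, 0, 0.066], [0.5, 0.1, -3.5, 0, 0, 0, 0.066], [0.5, 0.1, -3.5, 0, 0, 0, 0.066], [0.5, 0.1, -3.4, 0, 0, 0, 0.067], [0.5, 0, 0, 0, 0, 0, 0], [0.5, 0, 0, -3, 0, 0, 0], [0.5, 0, 0, -2, 0, 0, 0], [0.5, 0, 0, 0, 0, 0, 0], [0.5, 0, 0, 0, 0, 0, 0], [0.5, 0, 0, 0, 0, 0, 0]])

```text
time: 31.1
ee_pos: [0.5414, 0.0573, 0.1411]
orientation: [1.997, 2.424, 0.002]
force: [-1.0, -0.6, -2.0]
gripper_width: 0.155
gripper_force: 30.0
```

```bash
python3 - <<'E'
from h import *
i,d,w=snap("scene");cv2.imwrite("pics/c7.png",cv2.resize(i[150:330,260:460],None,fx=3,fy=3,interpolation=2))
t=np.radians(11);R=np.array([[np.cos(t),np.sin(t)],[-np.sin(t),np.cos(t)]])
h=cv2.cvtColor(i,cv2.COLOR_BGR2HSV)
bl=(h[...,0]>95)&(h[...,0]<130)&(h[...,1]>120)
for b in blobs(i,w,(.4,-.1),(.68,.2),.09,.2,bl,60)[0]:
    Q=(b[:,:2]*1000-[568.3,62.4])@R.T;z=b[:,2]
    T=z>np.percentile(z,97)-.006
    print(len(b),np.percentile(Q[T],[1,99],axis=0).round(1),rect(b[T]),np.percentile(z,[2,98]))
    P=b[T];n=np.linalg.svd(P-P.mean(0))[2][2];print(n)
s=arm.sense();print((s["ee_pos"][:2]*1000-[568.3,62.4])@R.T,s["ee_pos"],s["orientation"])
E
```

```text
1599 [[-68.  -82.4]
 [ 18.3  75.8]] [543.4  55.7 164.2  90.  -79.7] [0.09175508 0.12263775]
[-1.03005549e-02 -2.39486254e-05 -9.99946948e-01]
[-2.73231828e+01  1.65035128e-03] [0.54147851 0.05718811 0.14124336] [1.99691876e+00 2.42356173e+00 2.02756245e-03]
```

View pics/c7.png

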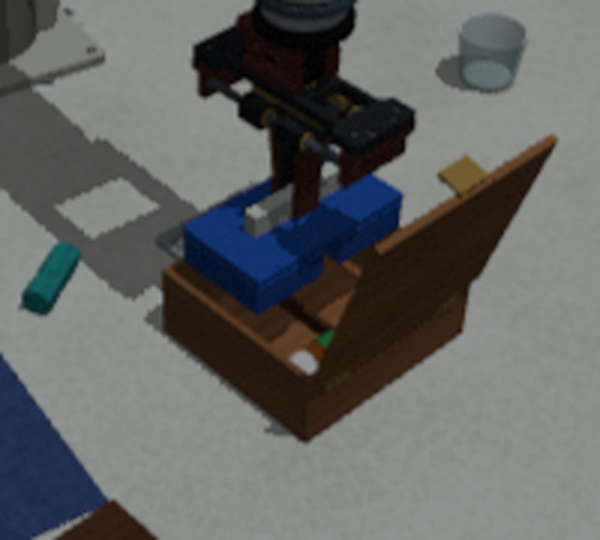

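The block sits level over the handle side at about (290,240) in the crop, aligned to within about 1°, and the vials are still at the hinge. Lowering.

arm_command(series=[[0.5, -0.1, 0.1, -1, 0, 0, 0.006], [0.5, 0, 0, -1, 0, 0, 0], [0.5, 0, 0, -1, 0, 0, 0], [0.5, 0, 0, -1, 0, 0, 0], [0.5, 0, 0, -1, 0, 0, 0], [0.5, 0, 0, 0, 0, 0, 0], [0.5, 0, 0, 0, 0, 0, 0]])

```text
time: 31.85
ee_pos: [0.5395, 0.0578, 0.0897]
orientation: [-1.991, -2.43, 0.001]
force: [0.7, -0.9, -2.2]
gripper_width: 0.157
gripper_force: 30.0
```

arm_command(series=[[0.5, 0, 0, -0.8, 0, 0, 0], [0.5, 0, 0, -0.7, 0, 0, 0], [0.5, 0, 0, -0.5, 0, 0, 0], [0.5, 0, 0, -0.2, 0, 0, 0], [0.5, 0, 0, 0, 0, 0, 0], [0.5, 0, 0, 0, 0, 0, 0]])

```text
time: 32.45
ee_pos: [0.5398, 0.0578, 0.0682]
orientation: [1.991, 2.43, 0.0]
force: [0.3, 0.4, -2.3]
gripper_width: 0.153
gripper_force: 30.0
```

arm_command(series=[[0.5, 0, 0, -0.1, 0, 0, 0], [0.5, 0, 0, 0, 0, 0, 0], [3, 0, 0, 0, 0, 0, 0], [3, 0, 0, 0, 0, 0, 0], [3, 0, 0, 0, 0, 0, 0], [3, 0, 0, 2, 0, 0, 0], [3, 0, 0, 3, 0, 0, 0], [3, 0, 0, 4, 0, 0, 0], [3, -2, 3, 3, 0, 0, 0], [3, -2, 4, 2, 0, 0, 0], [3, -2, 4, 2, 0, 0, 0], [3, -2, 4, 1, 0, 0, 0], [0, 0, 4, 2, 0, 0, 0], [0, 0, 4, 2, 0, 0, 0], [0, 0, 0, 2, 0, 0, 0], [0, 0, 0, 0, 0, 0, 0]])

```text
time: 34.05
ee_pos: [0.4606, 0.2896, 0.2997]
orientation: [1.987, 2.431, 0.007]
force: [0.1, 0.2, 0.4]
gripper_width: 0.025
gripper_force: 0.0
```

```bash
python3 m.py c8.png; python3 - <<'E'
from h import *
t=np.radians(11);R=np.array([[np.cos(t),np.sin(t)],[-np.sin(t),np.cos(t)]])
i,d,w=snap("top");h=cv2.cvtColor(i,cv2.COLOR_BGR2HSV)
bl=(h[...,0]>95)&(h[...,0]<130)&(h[...,1]>120)
for b in blobs(i,w,(.4,-.1),(.68,.2),.03,.06,bl,60)[0]:
    r=rect(b);print("block",r,(r[:2]-[568.3,62.4])@R.T,np.percentile(b[:,2],[2,50,98]))
X=w.reshape(-1,3);Q=(X[:,:2]*1000-[568.3,62.4])@R.T;z=X[:,2]
m=(abs(Q[:,1])<90)&(Q[:,0]>95)&(Q[:,0]<160)&(z>.1);print("lid top",np.percentile(z[m],99),np.percentile(Q[m,0],99))
E
```

```text
top rim [569.1  62.9 188.2 178.8 -78.9] 859
top rim [538.9  57.5  98.6  14.4 -79. ] 231
scene rim [569.3  62.3 193.1 179.  -78.1] 653
scene rim [541.1  56.5 100.2  17.9 -78.7] 184
block [539.4  58.  162.9  90.7 -78.8] [-29.20858518   1.19522036] [0.03911253 0.04447918 0.04894238]
lid top 0.24656917866099065 140.04113106411393
```

View pics/c8.png

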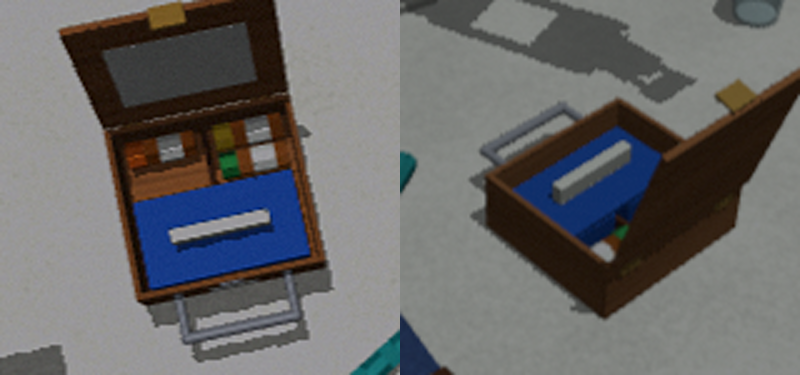

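The block is seated flat at the handle side (case x -29, y +1 mm, top at 44 mm) in front of the vials. The lid's top edge is at z≈0.247, case x≈140. Moving behind the lid.

arm_command(series=[[0, 3.5, -2.4, 0, 0, 0, 0], [0, 3.5, -2.4, 0, 0, 0, 0], [0, 3.5, -2.4, 0, 0, 0, 0], [0, 3.5, -2.4, 0, 0, 0, 0], [0, 3.5, -2.4, 0, 0, 0, 0], [0, 3.5, -2.4, 0, 0, 0, 0], [0, 3.5, -2.4, 0, 0, 0, 0], [0, 3.5, -2.5, 0, 0, 0, 0], [0, 0, 0, 0, 0, 0, 0], [0, 0, 0, -3, 0, 0, 0], [0, 0, 0, -3, 0, 0, 0], [0, 0, 0, -2.5, 0, 0, 0], [0, 0, 0, 0, 0, 0, 0], [0, 0, 0, 0, 0, 0, 0]])

```text
time: 35.6
ee_pos: [0.7389, 0.0944, 0.2114]
orientation: [-1.991, -2.429, 0.002]
force: [0.9, 0.5, 0.1]
gripper_width: 0.009
gripper_force: 0.0
```

Now pull towards the handle (−x in the case frame), gently.

arm_command(series=[[0, -1, -0.2, 0, 0, 0, 0], [0, -1, -0.2, 0, 0, 0, 0], [0, -0.6, -0.1, 0, 0, 0, 0], [0, -0.6, -0.1, 0, 0, 0, 0], [0, -0.6, -0.1, 0, 0, 0, 0], [0, -0.6, -0.1, 0, 0, 0, 0], [0, -0.6, -0.1, 0, 0, 0, 0], [0, -0.6, -0.1, 0, 0, 0, 0], [0, -0.6, -0.1, 0, 0, 0, 0], [0, -0.6, -0.1, 0, 0, 0, 0], [0, -0.6, -0.1, 0, 0, 0, 0], [0, -0.6, -0.1, 0, 0, 0, 0]])

```text
time: 36.8
ee_pos: [0.6591, 0.0807, 0.2121]
orientation: [-1.991, -2.43, 0.0]
force: [-0.1, -0.1, -0.1]
gripper_width: 0.008
gripper_force: 0.2
```

arm_command(series=[[0, -0.6, -0.1, 0, 0, 0, 0], [0, -0.6, -0.1, 0, 0, 0, 0], [0, -0.6, -0.1, 0, 0, 0, 0], [0, -0.6, -0.1, 0, 0, 0, 0], [0, -0.6, -0.1, 0, 0, 0, 0], [0, -0.4, -0.1, 0, 0, 0, 0], [0, 0, 0, 0, 0, 0, 0], [0, 0, 0, 0, 0, 0, 0], [0, 0, 0, 0, 0, 0, 0]])

```text
time: 37.7
ee_pos: [0.626, 0.0748, 0.2122]
orientation: [1.991, 2.43, 0.0]
force: [0.2, 0.6, 0.0]
gripper_width: 0.008
gripper_force: 0.0
```

```bash
python3 - <<'E'
from h import *
i,d,w=snap("scene");cv2.imwrite("pics/c9.png",cv2.resize(i[130:330,240:460],None,fx=2.8,fy=2.8,interpolation=2))
E
```

```text
(no output)
```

View pics/c9.png

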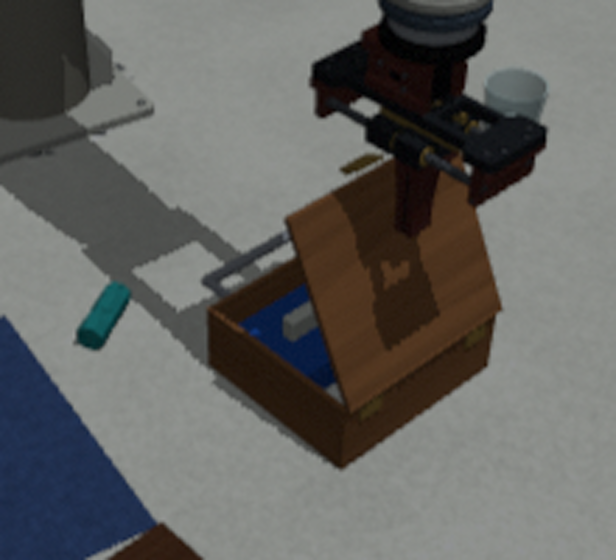

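The lid has passed upright and is sinking by itself. I'll wait, then move above its front edge.

arm_command(series=[[0, 0, 0, 2, 0, 0, 0], [0, 0, 0, 2, 0, 0, 0], [0, 0, 0, 0, 0, 0, 0], [0, 0, 0, 0, 0, 0, 0], [0, 0, 0, 0, 0, 0, 0], [0, 0, 0, 0, 0, 0, 0], [0, 0, 0, 0, 0, 0, 0], [0, 0, 0, 0, 0, 0, 0], [0, 0, 0, 0, 0, 0, 0], [0, 0, 0, 0, 0, 0, 0], [0, 0, 0, 0, 0, 0, 0], [0, 0, 0, 0, 0, 0, 0], [0, 0, 0, 0, 0, 0, 0], [0, 0, 0, 0, 0, 0, 0], [0, -3, -0.6, 0, 0, 0, 0], [0, -3, -0.6, 0, 0, 0, 0], [0, -3, -0.6, 0, 0, 0, 0], [0, -2, -0.4, 0, 0, 0, 0], [0, -2, -0.4, 0, 0, 0, 0], [0, 0, 0, 0, 0, 0, 0]])

```text
time: 39.75
ee_pos: [0.4936, 0.0485, 0.2522]
orientation: [-1.99, -2.429, 0.002]
force: [0.7, -1.1, 0.7]
gripper_width: 0.002
gripper_force: 0.0
```

```bash
cat > lid.py <<'E'
from h import *
t=np.radians(11);R=np.array([[np.cos(t),np.sin(t)],[-np.sin(t),np.cos(t)]])
for n in("scene","top"):
    i,d,w=snap(n)
    X=w.reshape(-1,3);Q=(X[:,:2]*1000-[568.3,62.4])@R.T;z=X[:,2]*1000
    m=(abs(Q[:,1])<90)&(Q[:,0]>-82)&(Q[:,0]<80)&(z<130)&(z>60)
    p=np.polyfit(Q[m,0],z[m],1)
    for _ in range(3): r=abs(np.polyval(p,Q[m,0])-z[m])<4; p=np.polyfit(Q[m,0][r],z[m][r],1)
    print(n,"lid angle",-np.arctan(p[0]),"z at front",np.polyval(p,-74),m.sum(),r.sum())
E
python3 lid.py
```

```text
scene lid angle 0.061575145220765196 z at front 90.19906491974632 3396 3328
top lid angle 0.06150583044567681 z at front 88.72887609577634 835 788
```

The lid rests ajar on the catch at 0.06 rad. Pressing.

arm_command(series=[[0, 0.2, 0, -4, 0, 0, 0], [0, 0, 0, -4, 0, 0, 0], [0, 0, 0, -3.6, 0, 0, 0], [0, 0, 0, -2, 0, 0, 0], [0, 0, 0, 0, 0, 0, 0], [0, 0, 0, -0.3, 0, 0, 0], [0, 0, 0, -0.3, 0, 0, 0], [0, 0, 0, -0.3, 0, 0, 0], [0, 0, 0, -0.3, 0, 0, 0], [0, 0, 0, -0.3, 0, 0, 0], [0, 0, 0, 0, 0, 0, 0]])

```text
time: 40.95
ee_pos: [0.498, 0.0488, 0.1016]
orientation: [1.99, 2.43, 0.001]
force: [0.3, 0.1, 0.1]
gripper_width: 0.002
gripper_force: 0.0
```

arm_command(series=[[0, 0, 0, -0.2, 0, 0, 0], [0, 0, 0, -0.2, 0, 0, 0], [0, 0, 0, -0.2, 0, 0, 0], [0, 0, 0, 0, 0, 0, 0]])

```text
time: 41.35
ee_pos: [0.498, 0.0488, 0.097]
orientation: [1.99, 2.43, 0.001]
force: [-8.0, -0.4, 25.8]
gripper_width: 0.005
gripper_force: 13.1
```

```bash
python3 lid.py
```

```text
scene lid angle -0.0029259606285241915 z at front 79.78905412999306 3221 3036
top lid angle -0.0045227544185253285 z at front 78.3012612434723 1627 1520
```

The lid is shut. Withdrawing upward and verifying.

arm_command(series=[[0, 0, 0, 0.4, 0, 0, 0], [0, 0, 0, 2, 0, 0, 0], [0, 0, 0, 4, 0, 0, 0], [0, 0, 0, 4, 0, 0, 0], [0, -4, 0, 2, 0, 0, 0], [0, -4, 0, 0, 0, 0, 0], [0, -4, 0, 0, 0, 0, 0], [0, 0, 0, 0, 0, 0, 0], [0, 0, 0, 0, 0, 0, 0]])

```text
time: 42.35
ee_pos: [0.3777, 0.0489, 0.2195]
orientation: [1.99, 2.43, 0.001]
force: [1.1, -0.6, 0.4]
gripper_width: 0.007
gripper_force: 0.0
```

```bash
python3 lid.py; python3 - <<'E'
from h import *
snap("scene","end.png")
E
```

```text
scene lid angle -0.000637285869149079 z at front 80.211326459252 3202 3184
top lid angle 0.002211723003177257 z at front 79.16894977662922 4643 4288
```

View pics/end.png

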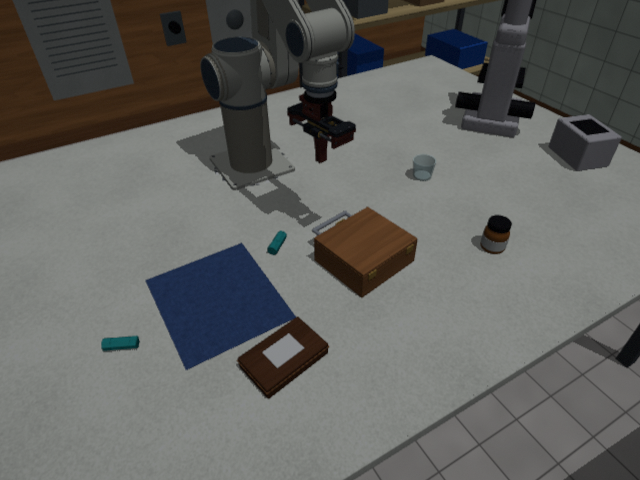

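The case is shut and level at (365,250), the mat is empty, the jar, pot and slide box are in place, and the gripper is clear.

```bash
python3 -c "
from bench import arm; print(arm.job_done())"
```

```text
the job is handed in; nothing more can be done
None
```

The job is handed in (no verdict came back): the orange, green and yellow vials (no red one was on the bench) were rolled to the hinge side by a tilt to about 35°, the block is seated flat, the lid measures shut, and the jar, pot and slide box were left alone.

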